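# Spin the setter's turntable and stop it on the mark

### The arm

A 6-joint arm with a two-finger parallel gripper is mounted at the origin on the work surface. World frame = base frame: x ahead of the robot, y to its left, z up, the work surface at z = 0. Lengths are in mm, angles in rad, forces in N, time in s.
With the tool pointing down it reaches from about 300 to 775 mm from the base axis. Payload 14.6 kg.
Tool frame: the origin (TCP) lies between the finger pads; the fingertips stand 19 mm ahead of it and the grasp point (between the pads) is the TCP; z points along the fingers, y is the line along which they close (so a half turn about z gives the same grasp; the last joint's range is limited). The gripper opens to 94 mm and grips with 3 to 60 N. Pads are 16 mm wide; open, the fingers measure 119 mm over their backs; the gripper's body (75 mm by 177 mm) begins 78 mm behind the grasp point.
Start: joints at [-0.067, 0.3, 1.521, -0, 1.321, -0.067], TCP at [549.99, -0.002, 224.446] pointing down, gripper open.
Joint ranges: [-3.03, 3.03], [-0.79, 2.21], [0.23, 2.52], [-1.04, 4.18], [0, 3.07], [-2.55, 2.55]. Speed limits (rad/s): [2.22, 2.22, 2.57, 3.14, 3.14, 3.14].

### API

Orientations are given as [roll, pitch, yaw] about the fixed x, y, z axes, in that order (R = Rz(yaw) Ry(pitch) Rx(roll)).
In Python, from cell import monitor, imaging, job, find_in, trace gives the robot as it stands. The module is installed in compiled form; this text tells all that it offers.
- The arm moves only by the tool arm_command, never from a script. Its argument "steps" is a list of rows, each a list of 5 numbers: the opening, from 0 (shut) to 1 (fully open), then the shift along the tool's x, y, z in mm, then the turn about the tool's z in degrees. In form: [[gripper, dx, dy, dz, turn], ...]. A call has 1 to 20 rows; each row is the pose to reach, as a shift and turn from the pose commanded when the call began, along the tool's axes at that moment; what a row does not reach only later rows make up. A row lasts 1/8 s, in which the tool goes at most 62.5 mm and 10.7 degrees, less where a joint would pass 70% of its speed; a pose out of reach is approached as far as the arm can. A call with a gripper value outside its range is refused whole. The fingers move at their own pace and stop on an object; "force" is the grip in N (left out, the last holds). Time passes only in rows, so rows that repeat a pose let the fingers close. It gives the time, the measured TCP pose, the force, the opening and the grip force at its end, in the units of the state.
- monitor.read_state(): the state, without advancing time (a new reading comes with each control period).
- imaging.camera(name): name is "scene" or "side" or "wrist"; returns a dict with "img" (384x512x3 uint8, red, green, blue), "mtx" (3x3 intrinsics, pixels), "D" ([k1, k2, p1, p2, k3] as OpenCV has them; the pictures are not rectified), "view" (4x4, takes a point from world to camera coordinates). Camera axes: x right, y down, z forward; pixel columns grow to the right and rows downward; lengths in mm; the calibration is good to about 2 mm. A picture is of the moment at which its call begins. There is no depth.
- job.sign_off(): hands the job in; it is judged then, once.
Trained networks look in a picture, given as the dict that the camera call returned (one of the last four; its "shot" number tells which), for a name from the list of things; names that differ only in an ending like _2 or _b are one class to them, and where a whole thing is asked for, a point or a joint stands for the part that bears it (a point fixed in the world has none). Each returns a list of dicts, best first, with "p" (0 to 1); they miss things now and then, are a little off and sometimes report something else, mostly with a low value. They report only what shows in the picture. A call takes as long as a camera call. They do not tell look-alikes from the thing itself.
- find_in(picture, target): "rect" ([centre column, centre row, width, height] in pixels, round what is visible of it).
- trace(picture, target): "region" (384x512 bool, what is visible of it) and "rect" ([centre column, centre row, width, height] in pixels, round what is visible of it).
The state is a dict: "clock": time; "joints": joint angles; "qd": joint speeds; "effort": joint torques, N m; "eef_pos": TCP position; "eef_rot": TCP orientation; "wrist_force": force on the tool from outside, world axes, zero at the start; "moment": the same for the moment, N m; "finger_gap": finger opening in mm; "finger_force": force on a finger pad.
Only numpy, scipy, OpenCV 4.12 (cv2) and the standard library are available. Lean on these libraries where they do the work, as an engineer would, in place of code of your own. Each camera call takes 0.05 s, during which the arm holds its last target. There are 200 camera calls.

### The job

Check that the stone setter's turntable runs free and park it: with the fingertips, flick the brass post so that the disc spins briskly, and let it run untouched for at least three seconds. Then, while it is turning, brake it with a fingertip pressed on the disc's flat face so that it stands still with the post in line with the pointer, and finish while holding it there, the fingertip still pressing on the face and clear of the post. Do not take the post between the fingers, do not shift or lift the turntable, and leave everything around it alone.

Things in the scene. Friction and masses are not known exactly. Their poses are not given: they have to be found in the camera images.
- turntable: Stone setter's turntable, standing loose on the bench (2.6 kg): dark steel foot 160 mm across with a tongue along its own +x that reaches 150 mm from the axis, past the disc, and carries an upright block 46 mm high whose small blade (the pointer, 47 mm high) points inwards at the disc's rim. Origin on the axis at bench level, z up.
- centre (a point): The disc's axis at the height of the disc's flat upper face (48 mm above the bench).
- spindle (a joint): Angle of the disc on its foot, rad: 0 when the post is exactly in line with the pointer, growing anticlockwise from above without limit (each multiple of 2 pi is the mark again). Light drag only, no dry friction: it loses half its speed in about 3 to 7 s (varies) and hardly ever stops by itself. A brisk flick is 1.5 to 3 rad/s; it must still do over 0.8 rad/s after its three free seconds.
- disc: Flat aluminium disc that turns: 180 mm diameter, 12 mm thick, upper face 48 mm above the bench, about 0.8 kg. Origin on the axis at its underside. A brass hub 26 mm across and 10 mm high stands at its centre; the face is free from 14 to 70 mm from the axis. A fingertip pressed on it with a few newtons stops it at once.
- post: The one brass post on the disc: 14 mm diameter, 30 mm high (top 78 mm above the bench), 78 mm from the axis; it turns with the disc. Origin at its foot, on the face. It is the thing to flick, and the mark to be stopped at the pointer.
- stop_spot (a point): Point on the foot's frame where the post's foot must come to stand: 78 mm from the axis, in line with the pointer, 48 mm above the bench.
- jar: amber glass jar with a steel lid, 52 mm across, 60 mm high; origin under its centre. Leave alone.
- wax_ring: small loose dark ring, 24 mm outside, 8 mm high, lying flat; origin under its centre. Leave alone.
- loupe: black eyeglass loupe, a truncated cone 34 mm across and 28 mm high; origin under its centre. Leave alone.
- graver: wooden-handled graver lying on the bench, 150 mm long along its x axis, under 35 mm high. Leave alone.
- mandrel: upright steel ring mandrel on a round foot 48 mm across, 105 mm high; origin under its centre. Leave alone.
- block: steel bench block 60 x 60 x 20 mm; origin under its centre. Leave alone.
- saw_disc: small separating disc, 22 mm across, lying flat with its 45 mm shank sticking straight up; 48 mm high; origin under its centre. Leave alone.
Mind the look-alikes: they are no part of the job. What is meant by the turntable is not blue or orange, and is the larger of those in its own colour.

How it is judged:
By the outcome, as a careful person would: the job done as asked, in the order asked, and still so for the second after the job is handed in, while the arm keeps its last pose, push and grip.
It also fails if it takes over 61 s, if anything falls off the work surface, if the arm or the gripper's body presses on something with over 40 N, if the wrist force passes 120 N, or if a joint passes its speed limit or range.

## Working session

There is one attempt and no reset: what is moved stays moved. The work goes in short steps, Python scripts to look and compute and a tool call to move; the robot and the scene stay as the last step left them, time stands still between calls to the robot, and variables do not carry over. Pictures are saved under pics/ and viewed, at most 10 in all, crops included, and the job is handed in when it is done.

Besides the shell and the picture viewer there is one more tool, called by a JSON object that holds its "api" and its "payload". arm_command: Moves the arm, as the interface text tells. Its arguments: {"type":"object","properties":{"steps":{"type":"array","items":{"type":"array","items":{"type":"number"}}},"force":{"type":"number"}},"required":["steps"]}

```bash
mkdir -p pics; python3 - <<'E'
from cell import monitor, imaging, find_in, trace
import cv2,numpy as np
s=monitor.read_state();print(s)
ims=[]
for n in("scene","side"):
    c=imaging.camera(n);ims.append(c["img"])
    print(n,c["mtx"].tolist(),c["D"],c["view"].tolist())
    for t in("turntable","disc","post"):
        print(t,[(np.round(r["rect"]).tolist(),round(r["p"],2)) for r in find_in(c,t)])
    cv2.imwrite(f"pics/{n}0.png",cv2.resize(c["img"][:,:,::-1],(800,600)))
E
```

```text
{'clock': 0.0, 'joints': array([-6.66015395e-02,  3.00526837e-01,  1.52158655e+00, -1.46784426e-05,
        1.32069549e+00, -6.66127200e-02]), 'qd': array([-0.00061875, -0.00052295, -0.00095048, -0.00016888, -0.00042593,
       -0.0004838 ]), 'effort': array([-1.53750298e-03, -5.31805658e+01, -3.52735734e+01,  7.07558286e-02,
        2.43994006e-02, -4.79655944e-05]), 'eef_pos': array([5.49757653e+02, 8.79781876e-03, 2.23853428e+02]), 'eef_rot': array([-3.14037817e+00, -6.67708707e-05,  1.57081111e+00]), 'wrist_force': array([-0.09782233,  1.1631147 ,  0.27561715]), 'moment': array([-0.07800917,  0.05562986,  0.00633844]), 'finger_force': 0.0, 'finger_gap': 94.01206950217895}
scene [[448.5578538764994, 0.0, 253.74018650023584], [0.0, 448.5578538764994, 187.47972640197682], [0.0, 0.0, 1.0]] [-0.07114579  0.          0.          0.          0.        ] [[-0.024201286831921232, 0.9997068159403744, 0.0007614972338792836, -37.398134605527325], [0.7649462362467185, 0.019008518532937575, -0.6438135847239963, -346.4881958126856], [-0.6436393037778679, -0.014998612787224577, -0.76518199681304
[... 668 characters left out ...]
1911350771702, 0.013862030331836622, -371.17252899318163], [-0.4192917175586198, -0.527252854433481, -0.7390526930324315, 283.73173647513005], [0.47600946133678135, 0.5655139535690319, -0.6735049821913643, 788.1774342978711], [0.0, 0.0, 0.0, 1.0]]
turntable [([226.0, 163.0, 56.0, 52.0], 0.96), ([226.0, 337.0, 107.0, 93.0], 0.93), ([147.0, 216.0, 75.0, 47.0], 0.72), ([320.0, 218.0, 105.0, 71.0], 0.59)]
disc [([158.0, 211.0, 58.0, 45.0], 0.73), ([226.0, 162.0, 54.0, 40.0], 0.69), ([310.0, 215.0, 85.0, 63.0], 0.65), ([227.0, 339.0, 107.0, 89.0], 0.59)]
post [([129.0, 206.0, 6.0, 3.0], 0.6), ([231.0, 373.0, 8.0, 19.0], 0.51), ([287.0, 226.0, 6.0, 15.0], 0.42), ([311.0, 214.0, 90.0, 66.0], 0.18)]
```

View pics/scene0.png

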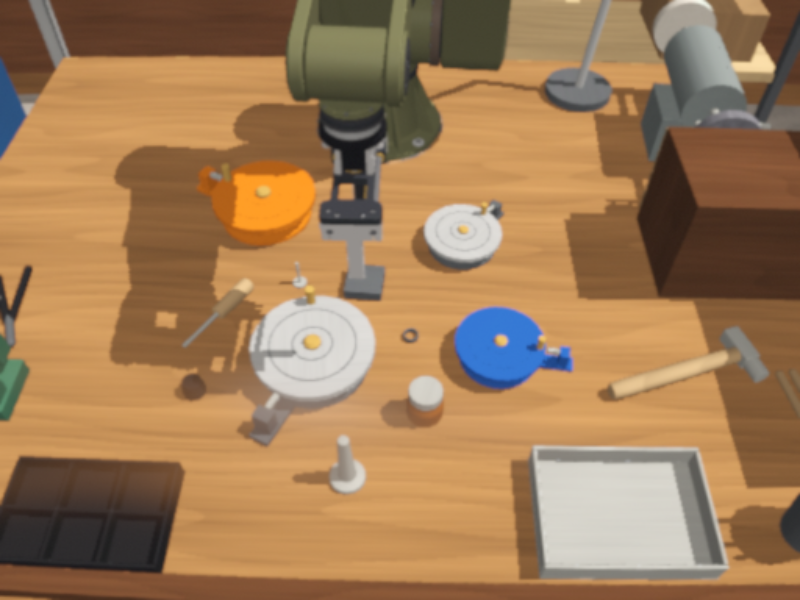

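View pics/side0.png

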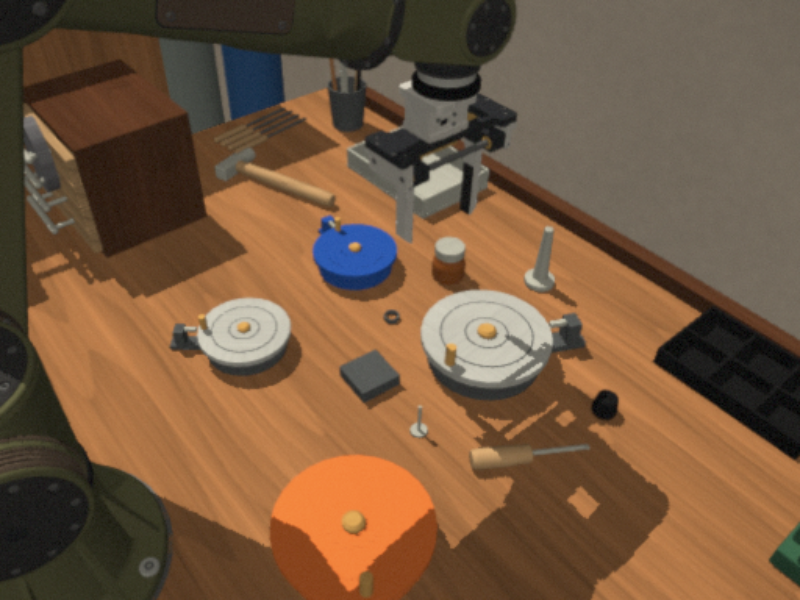

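The target is the large silver turntable. In the scene picture the hub is at (313,341), the post top at (310,288) and the pointer block at (265,412), in 800×600 pixels. In the side picture the hub is at (487,328), the post top at (450,346) and the block at (571,320).

```bash
cat > h.py <<'E'
import cv2,numpy as np
def back(c,uv,z):
    p=cv2.undistortPoints(np.array([[uv]],float),c["mtx"],c["D"]).ravel()
    R=c["view"][:3,:3];t=c["view"][:3,3];o=-R.T@t;d=R.T@np.array([p[0],p[1],1])
    return o+d*(z-o[2])/d[2]
def proj(c,P):
    P=np.atleast_2d(np.array(P,float));r,_=cv2.Rodrigues(c["view"][:3,:3])
    return cv2.projectPoints(P,r,c["view"][:3,3],c["mtx"],c["D"])[0].reshape(-1,2)
E
python3 - <<'E'
from cell import monitor, imaging
from h import *
k=.64
for n,l in(("scene",[("hub",313,339,58),("post",310,288,78),("block",265,408,46)]),("side",[("hub",487,329,58),("post",450,346,78),("block",572,320,46)])):
    c=imaging.camera(n)
    for nm,u,v,z in l: print(n,nm,back(c,(u*k,v*k),z).round(1))
    for nm,u,v in([("jar",426,410),("mandrel",347,478),("saw",299,282),("ring",410,336),("loupe",193,390),("gravhandle",250,287),("gravtip",185,345)] if n=="scene" else []):
        print(nm,back(c,(u*k,v*k),0).round(0))
    o=-c["view"][:3,:3].T@c["view"][:3,3];print(o)
E
```

```text
scene hub [589.3 -67.5  58. ]
scene post [511. -78.  78.]
scene block [ 697.2 -122.7   46. ]
jar [667.  95.   0.]
mandrel [774.  -9.   0.]
saw [ 432. -112.    0.]
ring [537.  71.   0.]
loupe [ 643. -243.    0.]
gravhandle [ 445. -190.   -0.]
gravtip [ 564. -272.   -0.]
[1178.80267022   65.28762532  864.33946765]
side hub [585.4 -76.2  58. ]
side post [510.2 -81.9  78. ]
side block [ 701.3 -130.1   46. ]
[  30.72212993 -531.52129651  745.67933765]
```

{"api": "arm_command", "payload": {"steps": [[0.5,-50,-15,0,0],[0,-100,-30,0,0],[0,-110,-34,0,0],[0,-110,-34,0,0],[0,-110,-34,0,0],[0,-110,-34,0,0]], "force": 20}}

```text
clock: 1.25
eef_pos: [516.3, -109.0, 224.4]
eef_rot: [-3.142, -0.0, 1.572]
wrist_force: [-0.3, -0.0, 0.2]
finger_gap: 37.6
finger_force: 0.0
```

```bash
python3 - <<'E'
from cell import monitor, imaging
from h import *
c=imaging.camera("wrist");w=c["img"]
d=imaging.camera("scene")
for cc,n in((c,"w"),(d,"s")):
    print(proj(cc,[[588,-71,58],[511,-80,78],[699,-126,46]]).round(0).tolist())
x,y=200,215
crop=cv2.resize(d["img"][155:295,130:270],(600,600),interpolation=cv2.INTER_CUBIC)
cv2.imwrite("pics/w1.png",cv2.resize(w,(800,600))[:,:,::-1]);cv2.imwrite("pics/s1.png",crop[:,:,::-1])
s=monitor.read_state();print(s["clock"],s["eef_pos"],s["eef_rot"],s["finger_gap"])
E
```

```text
[[318.0, 149.0], [248.0, 160.0], [405.0, 194.0]]
[[199.0, 216.0], [198.0, 184.0], [168.0, 262.0]]
1.35 [ 516.18480771 -109.32505954  224.38137154] [-3.14148053e+00 -4.64780782e-05  1.57184433e+00] 29.241379344378483
```

View pics/w1.png

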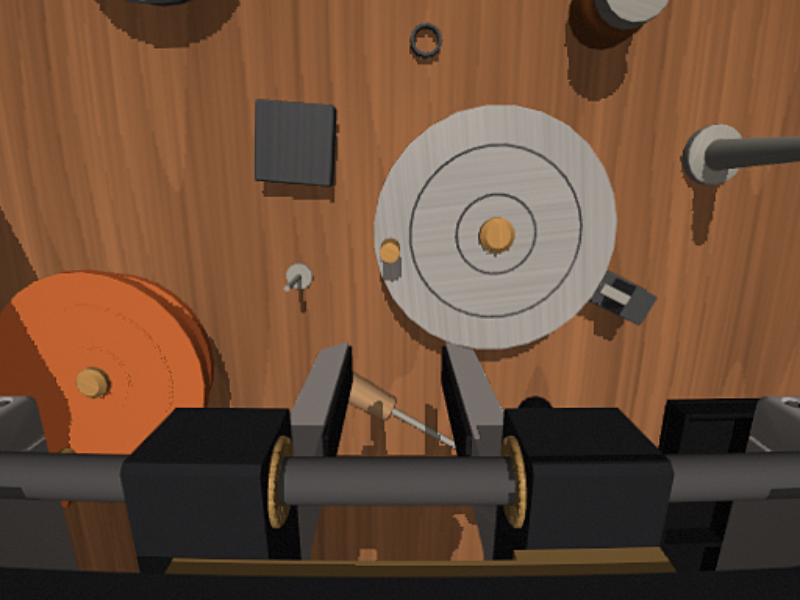

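View pics/s1.png

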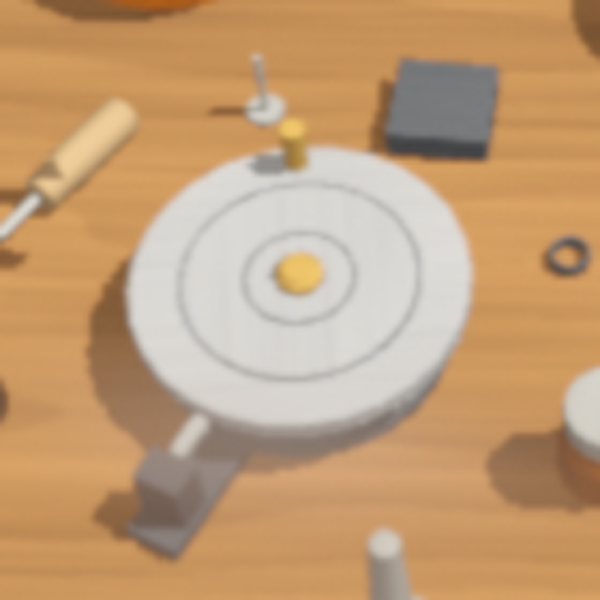

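The wrist picture shows the hub at (497,235), the post top at (390,248) and the pointer blade from about (603,289) to (630,301). The view is from above and clear.

```bash
cat >> h.py <<'E'
def yellow(c):
    hsv=cv2.cvtColor(c["img"],cv2.COLOR_RGB2HSV)
    return cv2.inRange(hsv,(15,120,120),(26,255,255))
def post(c,C,z=74,dbg=False):
    n,l,st,ce=cv2.connectedComponentsWithStats(yellow(c)); best=None
    for i in range(1,n):
        if st[i,4]<12: continue
        P=back(c,ce[i],z)[:2]-C; r=np.hypot(*P)
        if dbg and r<130: print(ce[i].round(1),st[i,4],P.round(1),r.round(1))
        if abs(r-78)<12 and (best is None or st[i,4]>best[2]): best=(np.arctan2(P[1],P[0]),r,st[i,4])
    return best
E
python3 - <<'E'
from cell import imaging
from h import *
k=.64
c=imaging.camera("wrist")
H=back(c,(497*k,235*k),58);print("hub",H.round(1))
for u,v,z in((390,248,78),(603,289,47),(630,301,47),(627,297,46)):
    P=back(c,(u*k,v*k),z);print(P.round(1),np.degrees(np.arctan2(*(P-H)[[1,0]])),np.hypot(*(P-H)[:2]))
print(post(c,H[:2],dbg=True))
for n in("scene","side"):
  d=imaging.camera(n); print(n);print(post(d,H[:2],dbg=True))
E
```

```text
hub [588.2 -72.8  58. ]
[512.2 -79.3  78. ] -175.1136167969804 76.19422441798572
[ 674.2 -114.8   47. ] -26.038380713251055 95.75147491592244
[ 696.5 -124.3   47. ] -25.433391520950284 119.95426010498592
[ 694.2 -121.4   46. ] -24.609357380066395 116.68010712988689
[318.  148.6] 341 [-3.8  3.7] 5.3
[249.2 160.9] 133 [-76.5  -9.4] 77.0
(np.float64(-3.0196623769197593), np.float64(77.03054892663734), np.int32(133))
scene
[224.5 215. ] 82831 [ 6.2 60.5] 60.8
[199.1 218.4] 62 [16.8  5.7] 17.8
None
side
[311.3 211.4] 79 [-18.  -15.2] 23.5
[288.1 226.3] 70 [-84.1 -16.4] 85.6
(np.float64(-2.9493714037992556), np.float64(85.63295538525959), np.int32(70))
```

{"api": "arm_command", "payload": {"steps": [[0,0,2,50,0],[0,0,2,100,0],[0,0,2,140,0],[0,0,2,150,0],[0,0,2,150,0],[0,0,2,150,0]]}}

```text
clock: 2.25
eef_pos: [518.9, -110.2, 76.1]
eef_rot: [3.139, 0.001, 1.571]
wrist_force: [0.3, 1.2, -0.3]
finger_gap: 0.4
finger_force: 0.0
```

```bash
python3 - <<'E'
from cell import monitor,imaging
from h import *
c=imaging.camera("side");s=monitor.read_state();print(s["clock"],s["eef_pos"],s["wrist_force"],s["finger_gap"])
print(post(c,np.array([588,-72.5]),dbg=1))
cv2.imwrite("pics/s2.png",cv2.resize(c["img"][150:300,200:400],(800,600),interpolation=cv2.INTER_CUBIC)[:,:,::-1])
E
```

```text
2.3 [ 518.78406974 -110.19729324   76.05131714] [-0.11145769  0.44966953  0.19358942] 0.2525032818975198
[313.7 212.5] 33 [-16.4 -21. ] 26.6
[288.7 227.9] 43 [-86.  -20.8] 88.4
(np.float64(-2.9044586476395677), np.float64(88.44981585468281), np.int32(43))
```

View pics/s2.png

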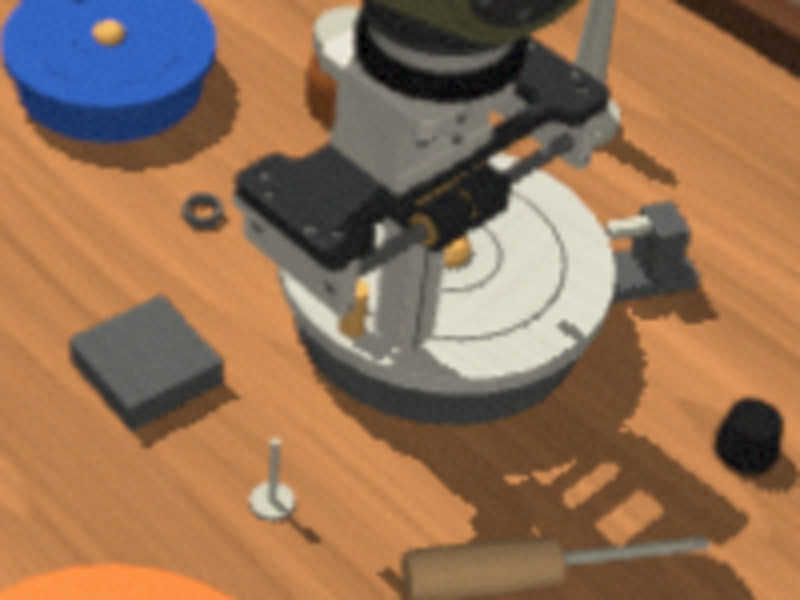

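The side picture shows the closed finger at (405,300) standing just beside the post at (357,310). The push is now clear to go towards +y.

{"api": "arm_command", "payload": {"steps": [[0,6,0,0,0],[0,14,0,0,0],[0,27,0,0,0],[0,45,0,0,0],[0,63,0,0,0],[0,66,0,-15,0],[0,50,0,-60,0],[0,20,20,-100,0],[0,0,50,-135,0],[0,-4,70,-150,0],[0,-4,70,-150,0]]}}

```text
clock: 3.68
eef_pos: [588.6, -114.3, 225.7]
eef_rot: [3.14, 0.001, 1.571]
wrist_force: [-0.8, 0.1, -0.9]
finger_gap: 0.5
finger_force: 0.0
```

```bash
cat > m.py <<'E'
import sys
from cell import monitor,imaging
from h import *
C=np.array([588.2,-72.6])
ts=[];a=[]
for i in range(int(sys.argv[1])):
    t=monitor.read_state()["clock"];c=imaging.camera("wrist");p=post(c,C)
    if p: ts.append(t);a.append(p[0]); print(round(t,3),round(p[0],4),round(p[1],1),p[2])
if len(a)>1: print("rate",np.polyfit(ts,np.unwrap(a),1))
s=monitor.read_state();print(s["clock"],s["eef_pos"].round(1),s["wrist_force"].round(2))
E
python3 m.py 8
```

```text
3.675 1.0366 78.9 145
3.725 0.942 79.0 146
3.775 0.8488 79.0 146
3.825 0.7566 79.2 143
3.875 0.6654 79.2 145
3.925 0.5729 79.4 145
3.975 0.4819 79.4 139
4.025 0.3924 79.4 141
rate [-1.84020734  7.7968812 ]
4.075 [ 587.6 -113.8  224.3] [ 0.45 -0.2  -0.47]
```

```bash
cat > fit.py <<'E'
from cell import monitor,imaging
from h import *
from scipy.optimize import least_squares
C=np.array([588.2,-72.6]);T=[];P=[]
for i in range(46):
    t=monitor.read_state()["clock"];c=imaging.camera("wrist");p=post(c,C)
    if p: T.append(t);P.append(C+p[1]*np.array([np.cos(p[0]),np.sin(p[0])]))
T=np.array(T);P=np.array(P);t0=T[0]
m=lambda q:np.c_[q[0]+q[2]*np.cos(q[3]-q[4]*(1-np.exp(-q[5]*(T-t0)))/q[5]),q[1]+q[2]*np.sin(q[3]-q[4]*(1-np.exp(-q[5]*(T-t0)))/q[5])]
q0=[*C,78,np.arctan2(*(P[0]-C)[::-1]),1.7,.15]
r=least_squares(lambda q:(m(q)-P).ravel(),q0,loss="soft_l1")
print(len(T),t0,T[-1],r.x.round(4),np.abs(r.fun).max())
cv2.imwrite("pics/w3.png",cv2.resize(c["img"][120:260,240:427],(800,600),interpolation=cv2.INTER_CUBIC)[:,:,::-1])
print(c["view"].tolist())
np.savez("w3.npz",**{k:c[k] for k in("mtx","D","view")})
E
python3 fit.py
```

```text
46 4.075 6.325 [ 5.890644e+02 -7.083350e+01  7.886340e+01  2.825000e-01  1.778500e+00
  1.299000e-01] 2.4239484703109326
[[0.9999980913745269, -0.0018339251991128505, 0.0006737697443872866, -588.4983000521117], [-0.0019449162976223134, -0.9672043565851834, 0.25399202724345055, -135.93805966265], [0.0001858706529711746, -0.253992852893554, -0.9672060773853186, 360.81422936319433], [0.0, 0.0, 0.0, 1.0]]
```

View pics/w3.png

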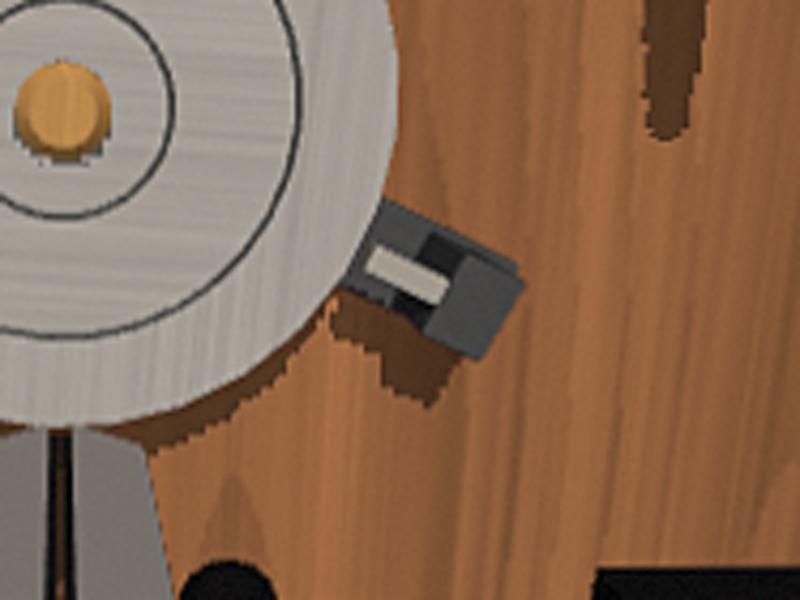

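The crop shows the hub top at (62,107), the blade's centre line from (371,257) to (445,293) and the middle of the block's outer end at (501,322).

```bash
python3 - <<'E'
from h import *
c=dict(np.load("w3.npz"))
f=lambda u,v,z:back(c,(240+u*187/800-.4,120+v*140/600-.4),z)
C=f(62,105,58);print(C)
for C in(C,np.array([589.06,-70.83,0])):
  for u,v,z in((371,257,47),(445,293,47),(501,322,46)):
    P=f(u,v,z);d=P-C;print(P.round(1),np.arctan2(d[1],d[0]).round(4),np.hypot(*d[:2]).round(1))
a,b=f(371,257,47),f(501,322,46);print(np.arctan2(*(b-a)[[1,0]]))
E
```

```text
[588.8538416  -70.59704645  58.        ]
[ 674.  -113.1   47. ] -0.4629 95.2
[ 695.3 -123.3   47. ] -0.4598 118.8
[ 712.2 -132.    46. ] -0.4618 137.7
[ 674.  -113.1   47. ] -0.4617 94.9
[ 695.3 -123.3   47. ] -0.4588 118.5
[ 712.2 -132.    46. ] -0.4609 137.5
-0.45921213144807993
```

{"api": "arm_command", "payload": {"steps": [[0,0,0,30,0],[0,0,0,60,0],[0,0,0,90,0],[0,0,0,120,0],[0,0,0,135,0],[0,0,0,144,0],[0,0,0,144,0],[0,0,0,144,0]]}}

```text
clock: 7.38
eef_pos: [588.4, -114.1, 81.4]
eef_rot: [3.14, 0.0, 1.571]
wrist_force: [-0.3, 0.1, 0.3]
finger_gap: 0.9
finger_force: 0.0
```

```bash
sed -i 's/588.2,-72.6/588.7,-71.8/' m.py; python3 m.py 6
```

```text
7.375 1.7389 77.8 568
7.425 1.6794 77.8 576
7.475 1.6192 77.8 580
7.525 1.5601 77.7 575
7.575 1.5002 77.8 580
7.625 1.4414 77.9 578
rate [-1.19106729 10.52288796]
7.675 [ 588.1 -114.    80.7] [-0.43  0.2  -0.51]
```

{"api": "arm_command", "payload": {"steps": [[0,0,0,5,0],[0,0,0,9,0],[0,0,0,11,0],[0,0,0,11,0],[0,0,0,11,0],[0,0,0,11,0],[0,0,0,11,0],[0,0,0,11,0],[0,0,0,11,0],[0,0,0,11,0],[0,0,0,11,0],[0,0,0,11,0],[0,0,0,11,0],[0,0,0,11,0],[0,0,0,11,0],[0,0,0,11,0],[0,0,0,11,0],[0,0,0,11,0],[0,0,0,11,0],[0,0,0,11,0]]}}

```text
clock: 10.18
eef_pos: [588.0, -114.0, 69.4]
eef_rot: [-3.142, 0.0, 1.571]
wrist_force: [-0.1, 0.4, -1.1]
finger_gap: 0.7
finger_force: 0.0
```

```bash
sed -i 's/588.7,-71.8/589,-70.7/' m.py; python3 m.py 5
```

```text
10.325 -1.5395 73.0 12
10.425 [ 588.  -114.    69.5] [0.59 0.04 0.91]
```

{"api": "arm_command", "payload": {"steps": [[0,0,0,0,0],[0,0,0,0,0],[0,0,0,0,0],[0,0,0,0,0],[0,0,0,0,0],[0,0,0,0,0],[0,0,0,0,0],[0,0,0,0,0],[0,0,0,0,0],[0,0,0,0,0],[0,0,0,0,0],[0,0,0,0,0],[0,0,0,0,0],[0,0,0,0,0]]}}

```text
clock: 12.18
eef_pos: [588.0, -114.0, 69.5]
eef_rot: [3.142, -0.0, 1.571]
wrist_force: [-1.0, 0.9, -0.5]
finger_gap: 0.6
finger_force: 0.0
```

```bash
python3 m.py 10
```

```text
12.175 -2.4812 81.0 382
12.225 -2.5132 81.0 385
12.275 -2.5437 80.9 389
12.325 -2.5752 80.9 393
12.375 -2.6059 80.8 395
12.425 -2.6364 80.7 398
12.475 -2.6676 80.6 404
12.525 -2.6977 80.6 408
12.575 -2.7282 80.4 410
12.625 -2.7581 80.4 419
rate [-0.61516726  5.00734696]
12.675 [ 588.  -114.    69.5] [-0.39  0.18  0.48]
```

{"api": "arm_command", "payload": {"steps": [[0,0,0,-25,0],[0,20,-10,-60,0],[0,60,-25,-60,0],[0,100,-40,-60,0],[0,117,-43,-45,0],[0,117,-43,-36,0],[0,117,-43,-36,0],[0,117,-43,-36,0],[0,117,-43,-36,0]]}}

```text
clock: 13.8
eef_pos: [545.3, 2.4, 105.6]
eef_rot: [3.141, 0.0, 1.57]
wrist_force: [0.1, 0.0, 0.8]
finger_gap: 0.4
finger_force: 0.0
```

```bash
python3 - <<'E'
from cell import monitor,imaging
from h import *
C=np.array([589,-70.7])
for n in("wrist","side","scene"):
    t=monitor.read_state()["clock"];c=imaging.camera(n);print(n,t);p=post(c,C,dbg=1);print(p)
print(monitor.read_state()["eef_pos"])
E
```

```text
wrist 13.8
[248.1 310.7] 155 [-47.9   3.4] 48.0
[258.8 288. ] 18 [-39.8  23.2] 46.1
[259.  315.2] 130 [-39.6  -0.6] 39.6
[351.6 323.6] 15 [32.4 -9.1] 33.6
[331.5 352. ] 12 [ 18.7 -36.1] 40.7
None
side 13.85
[311.5 211.6] 78 [-18.9 -18. ] 26.1
[278.  216.2] 64 [-81.7  15.2] 83.2
(np.float64(2.957347079074732), np.float64(83.15742070077319), np.int32(64))
scene 13.9
[218.1 211.6] 83306 [-3.6 43.7] 43.9
[150.4 215.8] 19 [  11.8 -104.3] 105.0
[156.3 216.7] 15 [ 13.8 -90.9] 92.0
[199.1 218.2] 64 [15.5  3.5] 15.9
None
[545.1412879    2.74322445 105.6440547 ]
```

{"api": "arm_command", "payload": {"steps": [[0,0,0,0,0],[0,0,0,0,0],[0,0,0,0,0],[0,0,0,0,0],[0,0,0,0,0],[0,0,0,0,0],[0,0,0,0,0],[0,0,0,0,0],[0,0,0,0,0],[0,0,0,0,0],[0,0,0,0,0],[0,0,0,0,0],[0,0,0,0,0],[0,0,0,0,0],[0,0,0,0,0],[0,0,0,0,0],[0,0,0,0,0]]}}

```text
clock: 16.08
eef_pos: [545.0, 3.0, 105.4]
eef_rot: [-3.142, -0.0, 1.571]
wrist_force: [-0.3, -1.0, -0.9]
finger_gap: 0.5
finger_force: 0.0
```

```bash
python3 - <<'E'
from cell import monitor,imaging
from h import *
C=np.array([589,-70.7])
i=[]
for n in("side","scene"):
    t=monitor.read_state()["clock"];c=imaging.camera(n);print(n,t);p=post(c,C,dbg=1);print(p)
    i.append(cv2.resize(c["img"][130:280,110:260] if n=="scene" else c["img"][140:290,230:380],(400,400),interpolation=cv2.INTER_CUBIC))
    for a in (1.7,1.8,1.9,2.0,2.1): print(a,proj(c,[[589+78*np.cos(a),-70.7+78*np.sin(a),78]]).round(1))
cv2.imwrite("pics/b.png",np.hstack(i)[:,:,::-1])
E
```

```text
side 16.075
[281.4 191.5] 72 [-26.1  66.2] 71.2
[311.6 211.6] 78 [-18.9 -18.2] 26.2
(np.float64(1.945627286048253), np.float64(71.17476622028855), np.int32(72))
1.7 [[283.5 184.4]]
1.8 [[281.3 186.2]]
1.9 [[279.4 188.1]]
2.0 [[277.8 190.2]]
2.1 [[276.5 192.5]]
scene 16.125
[217.8 212. ] 83216 [-2.6 43. ] 43.1
[162.8 195.9] 14 [-45.  -85.6] 96.7
[153.4 216.4] 25 [ 13.2 -97.5] 98.3
[199.  218.3] 65 [15.7  3.4] 16.0
None
1.7 [[233.5 208.5]]
1.8 [[233.  205.7]]
1.9 [[232.2 203. ]]
2.0 [[231.1 200.5]]
2.1 [[229.7 198. ]]
```

View pics/b.png

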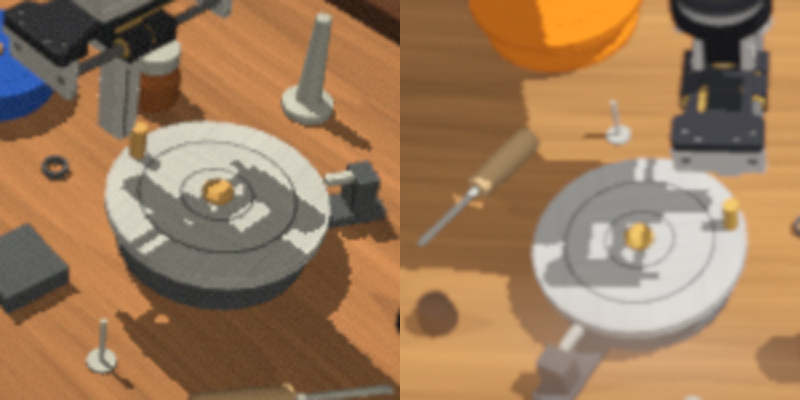

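Side picture: the post top is at (139,125) and the finger hovers at (118,100). Scene picture: the post top is at (730,205). The post is at about 1.77 rad, and the finger is behind it. The disc would creep past the mark too slowly, so I flick it once more.

{"api": "arm_command", "payload": {"steps": [[0,0,0,18,0],[0,0,0,31,0],[0,0,5,31,0],[0,0,16,31,0],[0,0,32,31,0],[0,0,49,31,0],[0,0,66,31,0],[0,0,69,15,0],[0,0,66,-25,0],[0,-30,58,-45,0],[0,-80,48,-45,0],[0,-117,43,-40,0],[0,-117,43,0,0],[0,-117,43,20,0],[0,-117,43,20,0]]}}

```text
clock: 18.05
eef_pos: [587.6, -114.0, 85.4]
eef_rot: [-3.14, -0.0, 1.571]
wrist_force: [0.1, 0.1, -0.0]
finger_gap: 0.5
finger_force: 0.0
```

```bash
python3 m.py 12
```

```text
18.05 -0.8866 80.8 29
18.6 -1.5392 85.4 23
rate [-1.18655881 20.53075386]
18.65 [ 588.  -114.    85.5] [-0.51  0.45 -1.07]
```

{"api": "arm_command", "payload": {"steps": [[0,0,0,5,0],[0,0,0,10,0],[0,0,0,14,0],[0,0,0,16,0],[0,0,0,16,0],[0,0,0,16,0],[0,0,0,16,0],[0,0,0,16,0]]}}

```text
clock: 19.65
eef_pos: [588.0, -114.0, 69.5]
eef_rot: [3.141, 0.0, 1.571]
wrist_force: [-0.6, 0.2, -0.6]
finger_gap: 0.2
finger_force: 0.0
```

```bash
python3 m.py 12
```

```text
19.65 2.8417 78.6 527
19.7 2.7699 78.4 537
19.75 2.698 78.2 540
19.8 2.6256 78.1 562
19.85 2.5545 77.9 576
19.9 2.4837 77.7 589
19.95 2.4129 77.6 600
20.0 2.3428 77.5 608
20.05 2.273 77.4 612
20.1 2.2028 77.3 620
20.15 2.1333 77.1 629
20.2 2.0639 77.0 645
rate [-1.4140345  30.62482202]
20.25 [ 588.  -114.    69.5] [-0.38  1.33  0.54]
```

{"api": "arm_command", "payload": {"steps": [[0,0,0,1.4,0]]}}

```text
clock: 20.38
eef_pos: [588.0, -114.0, 68.1]
eef_rot: [3.141, 0.0, 1.571]
wrist_force: [0.8, 0.8, -0.5]
finger_gap: 0.3
finger_force: 0.0
```

```bash
python3 - <<'E'
from cell import monitor,imaging
from h import *
C=np.array([589,-70.7]);T=[];A=[]
for i in range(8):
    s=monitor.read_state();c=imaging.camera("wrist");p=post(c,C);T.append(s["clock"]);A.append(p[0]);print(s["clock"],s["eef_pos"][2].round(2),p[0].round(4),p[1].round(1))
w=-np.polyfit(T,A,1)[0];th=np.mean(A);t=np.mean(T);k=.135
for m in(-.461,-.461-2*np.pi):
    q=1-k*(th-m)/w;print(w,"mark at",t-np.log(q)/k,"speed",w*q)
print(monitor.read_state()["clock"])
E
```

```text
20.375 68.07 1.8247 76.8
20.425 67.78 1.7582 76.8
20.475 67.84 1.692 76.8
20.525 67.91 1.6254 76.8
20.575 67.97 1.5587 76.8
20.625 68.02 1.4929 76.8
20.675 68.06 1.4273 76.8
20.725 68.07 1.3627 76.8
1.3217454317903437 mark at 22.293877998057603 speed 1.0444909423361928
1.3217454317903437 mark at 34.67787711560409 speed 0.19626092586694857
20.775
```

{"api": "arm_command", "payload": {"steps": [[0,0,0,0,0],[0,0,0,0,0],[0,0,0,0,0],[0,0,0,0,0],[0,0,0,0,0],[0,0,0,0,0]]}}

```text
clock: 21.52
eef_pos: [588.0, -114.0, 68.0]
eef_rot: [-3.142, -0.0, 1.571]
wrist_force: [-0.3, 1.1, -0.4]
finger_gap: 0.8
finger_force: 0.0
```

```bash
python3 - <<'E'
from cell import monitor,imaging
from h import *
C=np.array([589,-70.7]);T=[];A=[]
for i in range(4):
    s=monitor.read_state();c=imaging.camera("wrist");p=post(c,C);T.append(s["clock"]);A.append(p[0]);print(s["clock"],s["eef_pos"][2].round(2),p[0].round(4),p[1].round(1),p[2])
k=.135
for off in(0,-2):
    a=[]
    for x in A: a.append(np.arctan2(77*np.sin(x)-off,77*np.cos(x)))
    th=np.mean(a);t=np.mean(T);w=1.3217*np.exp(-k*(t-20.55))
    q=1-k*(th+.461)/w;print(off,th,w,"mark at",t-np.log(q)/k,"speed",w*q)
np.savez("w4.npz",**{k:c[k] for k in("mtx","D","view")});cv2.imwrite("pics/w4.png",cv2.resize(c["img"],(800,600),interpolation=cv2.INTER_CUBIC)[:,:,::-1])
print(monitor.read_state()["clock"])
E
```

```text
21.525 68.04 0.3883 78.5 550
21.575 68.06 0.3323 78.7 539
21.625 68.04 0.2756 78.8 531
21.675 68.05 0.22 79.0 523
0 0.30404849530954364 1.1470217342895632 mark at 22.29894956232949 speed 1.043740187422775
-2 0.3285877521755586 1.1470217342895632 mark at 22.32249783918096 speed 1.0404273877458627
21.725
```

View pics/w4.png

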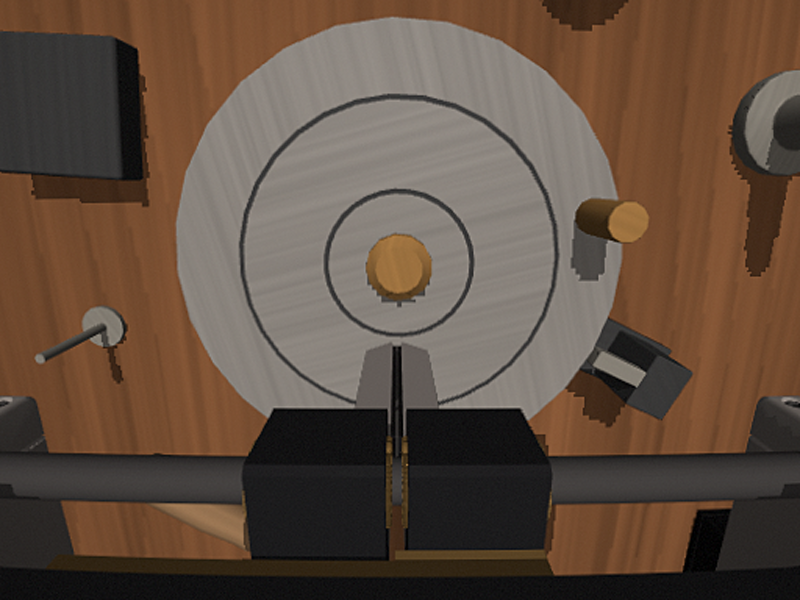

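The picture shows the hub at (399,263), the post top at (628,222) and the blade at (620,368). The disc will reach the mark at about 22.3 s, so I brake after 4 holding rows.

{"api": "arm_command", "payload": {"steps": [[0,0,0,0,0],[0,0,0,0,0],[0,0,0,0,0],[0,0,0,0,0],[0,0,0,3,0],[0,0,0,3,0]]}}

```text
clock: 22.48
eef_pos: [589.4, -114.2, 67.2]
eef_rot: [3.137, 0.001, 1.571]
wrist_force: [-1.8, 1.0, 16.4]
finger_gap: 0.7
finger_force: 8.1
```

```bash
python3 m.py 5; python3 - <<'E'
from cell import imaging
from h import *
c=imaging.camera("wrist")
cv2.imwrite("pics/w5.png",cv2.resize(c["img"],(800,600),interpolation=cv2.INTER_CUBIC)[:,:,::-1])
E
```

```text
22.475 -0.3823 80.5 419
22.525 -0.3829 80.5 419
22.575 -0.3836 80.5 420
22.625 -0.3834 80.5 419
22.675 -0.3839 80.5 421
rate [-0.00764498 -0.21063736]
22.725 [ 589.4 -114.1   67.2] [-0.87  1.73 16.12]
```

View pics/w5.png

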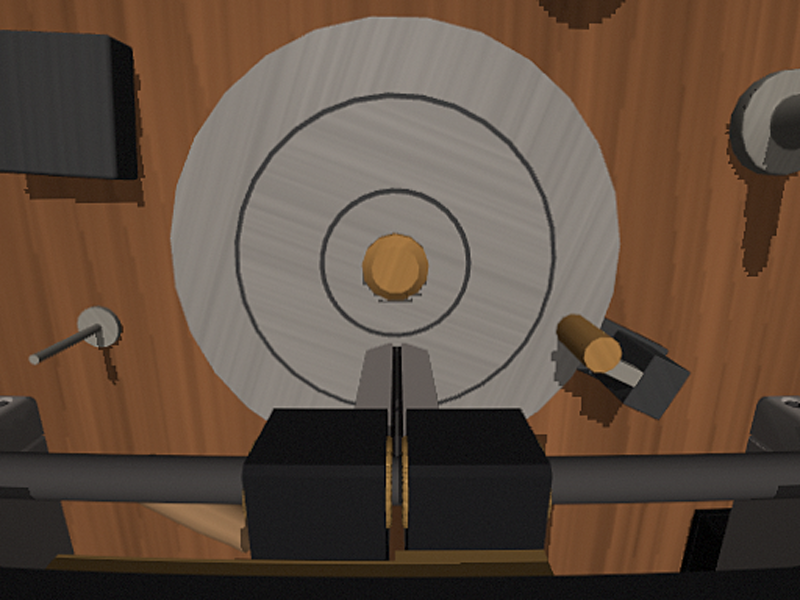

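The disc stands still under 16 N. The post top is at (602,355), the hub top at (395,264), and the blade shows past the post at about (628,372). I'll check the angle against the pointer.

```bash
python3 - <<'E'
from cell import imaging
from h import *
k=.64
c=dict(np.load("w4.npz"))
H=back(c,(399*k,264*k),58)
for u,v in((597,357),(643,377),(620,368)): 
    P=back(c,(u*k,v*k),47);d=P-H;print("blade w4",P.round(1),np.arctan2(d[1],d[0]).round(3),np.hypot(*d[:2]).round(1))
c=imaging.camera("wrist")
H=back(c,(395*k,264*k),58);print(H)
P=back(c,(602*k,355*k),78);d=P-H;print("post",P.round(1),np.arctan2(d[1],d[0]).round(3),np.hypot(*d[:2]).round(1))
for a in(-.36,-.38,-.40,-.42,-.44,-.46): print(a,(proj(c,[[H[0]+78*np.cos(a),H[1]+78*np.sin(a),z] for z in(78,48)])/k).round(1).tolist())
E
```

```text
blade w4 [ 673.6 -112.8   47. ] -0.462 94.2
blade w4 [ 695.  -122.3   47. ] -0.453 117.6
blade w4 [ 684.2 -118.    47. ] -0.461 106.0
[589.14768917 -70.80206734  58.        ]
post [661.7 -99.6  78. ] -0.379 78.0
-0.36 [[603.8, 351.3], [571.9, 325.3]]
-0.38 [[601.7, 355.2], [570.2, 328.6]]
-0.4 [[599.6, 359.1], [568.5, 332.0]]
-0.42 [[597.4, 362.9], [566.7, 335.2]]
-0.44 [[595.1, 366.7], [564.8, 338.5]]
-0.46 [[592.8, 370.4], [562.9, 341.7]]
```

The post stands 0.08 rad (6 mm) short of the pointer. I ease the pressing fingertip about 3.5 mm along the disc's turning sense to close that.

{"api": "arm_command", "payload": {"steps": [[0,0,-0.8,0,0],[0,0,-1.7,0,0],[0,0,-2.6,0,0],[0,0,-3.4,0,0],[0,0,-3.4,0,0],[0,0,-3.4,0,0]]}}

```text
clock: 23.58
eef_pos: [586.2, -114.2, 67.2]
eef_rot: [3.137, 0.001, 1.571]
wrist_force: [1.2, 0.9, 14.8]
finger_gap: 0.6
finger_force: 7.4
```

```bash
python3 m.py 4
```

```text
23.575 -0.453 80.7 405
23.625 -0.4529 80.7 405
23.675 -0.4529 80.7 405
23.725 -0.4529 80.7 405
rate [ 1.49724895e-04 -4.56482971e-01]
23.775 [ 586.2 -114.2   67.2] [ 2.    0.83 15.23]
```

```bash
python3 - <<'E'
from cell import imaging
from h import *
c=imaging.camera("wrist");post(c,np.array([589,-70.7]),58,dbg=True)
c=imaging.camera("side");post(c,np.array([589,-70.7]),74,dbg=True)
from cell import job
print(job.sign_off())
E
```

```text
[257.8 167.6] 1116 [-0.1  0.6] 0.6
[386.2 234.9] 405 [ 80.5 -42.1] 90.9
[248.  311.7] 124 [ -6.5 -97.1] 97.3
[258.1 298.5] 18 [  0.3 -86.9] 86.9
[258.4 321.8] 33 [   0.6 -105.3] 105.3
[346.3 200.5] 79 [ 62.5 -40.5] 74.5
the job is handed in; nothing more can be done
None
```

The job is handed in: the turntable is parked with the post about 0.01 rad (0.6°) from the pointer, the closed fingertips pressing on the face at about 15 N and clear of the post. I flicked it twice, because after the first flick it would have reached the mark almost stopped; after the second it ran free about 5 s and was still doing about 1 rad/s when braked. The brake stopped it 0.08 rad short, so I eased the disc round the last bit with the pressing fingertip. The turntable did not shift, and I saw no contact with anything else.

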